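Pull the bench locker's drop flap down with the hook pole until its stay locks

ROBOT

A 6-joint arm with a two-finger parallel gripper is mounted at the origin on a cart in front of the work surface, level with it; the furniture and walls round the work are solid. World frame = base frame: x ahead of the robot, y to its left, z up, the work surface at z = 0. Lengths are in m, angles in rad, forces in N, time in s.
With the tool pointing down it reaches from about 0.3 to 0.875 m from the base axis. Payload 6.4 kg.
Tool frame: the origin (TCP) lies on the mounting face of the last link; the fingertips stand 173 mm ahead of it and the grasp point (between the pads) lies 155 mm ahead of it (ctrl.grip_point_offset is the distance from the TCP to the grasp point, in m); z points along the fingers, y is the line along which they close (so a half turn about z gives the same grasp; the last joint's range is limited). The gripper opens to 85 mm and grips with 20 to 120 N. Pads are 22 mm wide; open, the fingers measure 114 mm over their backs; the gripper's body (76 mm by 85 mm) begins 54 mm behind the grasp point. The pads swing forward as they close: fully open they stand 13 mm farther back than shut.
Start: joints at [1.051, 0.181, 1.607, -0, 1.354, -0.206], TCP at [0.177, 0.547, 0.405] pointing down, gripper open.
Joint ranges: [-2.99, 2.99], [-0.89, 2.07], [0.3, 2.58], [-1.14, 4.28], [0, 2.63], [-3.12, 3.12]. Speed limits (rad/s): [2.57, 2.57, 3.01, 3.14, 3.14, 3.14].

INTERFACE

Orientations are given as a unit quaternion [w, x, y, z].
In Python, from bench import status, imaging, ctrl, models gives the robot as it stands.
- The arm moves only by the tool send_rows, never from a script. Its argument "commands" is a list that holds one entry, the list of rows, each a list of 6 numbers: the shift along the tool's x, y, z normalised to -1 to 1, where 1 is 3 cm, then the turn, a rotation vector about the tool's x, y, z normalised to -1 to 1, where 1 is 0.1 rad. A call has 1 to 8 rows; each row shifts and turns the commanded pose from where the row before left it, along the tool's axes as they then stand; what a row does not reach is not made up. A row lasts 1/12 s, in which the tool goes at most 41.7 mm and 7.16 degrees, less where a joint would pass 70% of its speed; a pose out of reach is approached as far as the arm can. A call with a number of a shift or a turn outside -1 to 1 is refused whole. A call with a gripper value outside its range is refused whole. "jaw" is the opening, from 0 (shut) to 1 (fully open), set as the call begins (left out, the last holds). The fingers move at their own pace and stop on an object; the grip force is fixed at half the most. Time passes only in rows, so rows that do not move let the fingers close. It gives the time, the measured TCP pose, the force, the opening and the grip force at its end, in the units of the state.
- status.get_obs(): the state, without advancing time (a new reading comes with each control period).
- imaging.camera(name): name is "scene" or "top" or "wrist"; returns a dict with "image" (420x560x3 uint8, blue, green, red), "depth" (420x560 float32, m along the optical axis (not along the pixel's ray), 0 where there is no reading), "mtx" (3x3 intrinsics, pixels), "k1" (the pictures are not rectified: a ray, as slopes to the right and down, at radius r is drawn at 1 + k1 r^2 times it, then the intrinsics apply), "pose" (4x4, takes a point from camera to world coordinates). Camera axes: x right, y down, z forward; pixel columns grow to the right and rows downward; lengths in m; the calibration is good to about 2 mm. A picture is of the moment at which its call begins.
- ctrl.hand_in(): hands the job in; it is judged then, once.
Trained networks look in a picture, given as the dict that the camera call returned (one of the last four; its "shot" number tells which), for a name from the list of things; names that differ only in an ending like _2 or _b are one class to them, and where a whole thing is asked for, a point or a joint stands for the part that bears it (a point fixed in the world has none). Each returns a list of dicts, best first, with "confidence" (0 to 1); they miss things now and then, are a little off and sometimes report something else, mostly with a low value. They report only what shows in the picture. A call takes as long as a camera call.
- models.recognise(picture, name): "centre" ([column, row] in pixels, amid what is visible of it).
- models.regions_of(picture, name): "region" (420x560 bool, what is visible of it) and "centre" ([column, row] in pixels, amid what is visible of it).
The state is a dict: "time_s": time; "q": joint angles; "dq": joint speeds; "joint_efforts": joint torques, N m; "eef_pos": TCP position; "eef_rot": TCP orientation; "wrist_force": force on the tool from outside, world axes, zero at the start; "torque": the same for the moment, N m; "opening": opening from 0.0 (shut) to 1.0 (fully open); "grasp_force": force on a finger pad.
Only numpy, scipy, OpenCV 4.12 (cv2) and the standard library are available. Lean on these libraries where they do the work, as an engineer would, in place of code of your own. Each camera call takes 0.05 s, during which the arm holds its last target. There are 200 camera calls.

TASK

Pick up the hook pole, catch its hook in the ring on the locker's green flap and swing the flap gently down until its hold-open stay clicks and holds it by itself, without straining the ring. Then take the hook out of the ring and lay the pole flat on the bench again. Work the flap only with the pole, never let it spring shut, and leave the mug and the other things on the bench where they are.

Things in the scene. Friction and masses are not known exactly. Their poses are not given: they have to be found in the camera images.
- hook_pole: Hook pole, 0.13 to 0.2 kg, lying on the bench: pale flat-sided wooden handle 120 x 20 wide x 24 high mm, then a 7 mm steel rod on the handle's centre line, bent at its end into a flat side hook. Origin on the underside at the balance point, the place to grip: handle from x = -75 to +45 mm, rod on to x = 160. x along the pole to the hook, its finger points to -y, z up.
- hook_seat (a point): Point on the hook where the ring sits under pull: on the centre line of the 6 mm thick hook finger, at (159.5, -14, 12) mm in the pole's frame; axes as the pole's. The finger runs from the bend at (160, -9, 12) to (157, -37, 12), leaning slightly back, so a pull along the pole keeps the ring in the bend.
- hook_tip (a point): End of the hook finger, at (157, -40, 12) mm in the pole's frame.
- locker: Grey steel locker on four legs, fixed, 220 mm wide, 180 deep, its box from 189 to 361 mm above the bench; the front is a green flap, 208 wide, 152 high, 10 thick. Origin on the bench below the middle of the flap's hinge line; x points into the locker (away from the robot), y to the left along the hinge, z up.
- hinge_mid (a point): Middle of the flap's hinge line along its lower edge, 195 mm above the bench, fixed; axes as the locker's.
- pull_eye: Steel ring at the top middle of the flap's outer face, moving with it. Origin at the ring's centre: 38 mm in front of and 130 mm above the hinge line when shut, 25 mm from the flap's face. Hole 21 mm, wire 6 mm. The ring stands square to the flap, its hole's axis (its y) parallel to the hinge: the hook finger goes in sideways, until the rod is just beside the ring.
- flap (a joint): Angle of the flap about its hinge, rad: 0 shut (upright), growing as its top comes out and down towards the robot. A spring draws it shut, with about 2 to 4 N along the arc at the ring all the way; let go, it swings shut, unless the stay has locked.
- stay_arm: Curved steel stay inside the flap's left end (origin at the hinge). At the end of the swing a spring roller must ride over a bump on it: the pull at the ring climbs to some 10 to 14 N, then drops as the roller snaps into a notch and holds the flap; right behind it is a hard stop. The roller's bracket is set in slots, so where it locks is not known: between 0.85 and 1.12 rad. Ring and hook bear 22 N.
- mug: White glazed mug, 81 x 110 x 61 mm, bystander. Origin at its underside.
- spanner: Steel combination spanner, 38 x 240 x 7 mm, lying flat, bystander. Origin at its centre underneath.
- tape: Roll of black tape, 58 mm across, 19 mm high, bystander. Origin underneath.
- bolt: Dark steel bolt, 20 x 59 x 18 mm, lying on the bench, bystander.
- nut: Steel nut, 18 x 20 x 10 mm, lying on the bench, bystander.

How it is judged:
By the outcome, as a careful person would: the job done as asked, in the order asked, and still so for the second after the job is handed in, with the robot touching nothing.
It also fails if it takes over 67 s, if anything falls off the work surface, if the arm or the gripper's body presses on something with over 40 N, if the wrist force passes 120 N, or if a joint passes its speed limit or range.

## Working session

There is one attempt and no reset: what is moved stays moved. The work goes in short steps, Python scripts to look and compute and a tool call to move; the robot and the scene stay as the last step left them, time stands still between calls to the robot, and variables do not carry over. Pictures are saved under pics/ and viewed, at most 13 in all, crops included, and the job is handed in when it is done.

Besides the shell and the picture viewer there is one more tool, called after "Call:" as name(argument=value, ...) on one line, values as JSON. send_rows: Moves the arm, as the interface text tells. Its arguments: {"type":"object","properties":{"commands":{"type":"array"},"jaw":{"type":"number"}},"required":["commands"]}

```bash
mkdir -p pics; ls
cat > h.py <<'E'
import numpy as np, cv2
from scipy.spatial.transform import Rotation as R
from bench import status, imaging, ctrl, models
def rays(p,px):
    k=p["mtx"];d=np.array([[p["k1"],0,0,0]],float).ravel()[:4]
    d=np.array([p["k1"],0,0,0,0],float)
    return cv2.undistortPoints(np.array(px,float).reshape(-1,1,2),k,d).reshape(-1,2)
def world(p,px,depth=None,z=None):
    px=np.array(px,float).reshape(-1,2); u=rays(p,px); T=p["pose"]
    r=np.c_[u,np.ones(len(u))]@T[:3,:3].T
    if z is not None: s=(z-T[2,3])/r[:,2]
    else:
        s=np.array([p["depth"][int(round(b)),int(round(a))] for a,b in px]) if depth is None else depth
    return T[:3,3]+r*np.array(s)[:,None]
def regw(p,reg):
    v,u=np.nonzero(reg&(p["depth"]>0)); return world(p,np.c_[u,v],depth=p["depth"][v,u])
def proj(p,X):
    T=np.linalg.inv(p["pose"]); x=np.array(X).reshape(-1,3)@T[:3,:3].T+T[:3,3]
    return cv2.projectPoints(x,np.zeros(3),np.zeros(3),p["mtx"],np.array([p["k1"],0,0,0,0.]))[0].reshape(-1,2)
E
python3 - <<'E'
from h import *
o=status.get_obs(); print(o["eef_pos"],o["eef_rot"],o["opening"],ctrl.grip_point_offset)
ims=[]
for c in ["scene","top"]:
    p=imaging.camera(c); ims.append(p["image"]); print(c,p["pose"].round(3).tolist())
    for n in ["hook_pole","locker","pull_eye","flap","mug","spanner","tape","bolt","nut"]:
        for r in models.regions_of(p,n)[:1]:
            w=regw(p,r["region"]); 
            if len(w)<5: print(n,"few"); continue
            print(n,round(r["confidence"],2),np.round(r["centre"]),r["region"].sum(),np.median(w,0).round(3),np.percentile(w,2,0).round(3),np.percentile(w,98,0).round(3))
cv2.imwrite("pics/a.png",ims[0]);cv2.imwrite("pics/b.png",ims[1])
E
```

```text
pics
[0.17733429 0.54670496 0.40379823] [-3.10340952e-04  1.56233063e-01  9.87719836e-01 -8.12496700e-04] 1.00054127348986 0.1547
scene [[0.608, -0.51, 0.609, -0.084], [-0.794, -0.403, 0.455, -0.659], [0.014, -0.76, -0.65, 0.88], [0.0, 0.0, 0.0, 1.0]]
hook_pole 0.77 [237. 273.] 689 [ 0.453 -0.121  0.018] [ 0.396 -0.236  0.   ] [ 0.563 -0.066  0.026]
locker 0.58 [410. 198.] 17696 [ 0.642 -0.446  0.313] [ 0.565 -0.547  0.002] [ 0.785 -0.292  0.462]
pull_eye 0.68 [315. 350.] 1517 [ 0.399 -0.399  0.033] [ 0.346 -0.44   0.002] [ 0.446 -0.363  0.062]
flap 0.63 [365. 192.] 1947 [ 0.616 -0.356  0.3  ] [ 0.561 -0.409  0.209] [ 0.714 -0.277  0.353]
mug 0.57 [315. 349.] 1467 [ 0.399 -0.399  0.033] [ 0.346 -0.44   0.006] [ 0.444 -0.364  0.062]
spanner 0.72 [247. 330.] 505 [ 0.353 -0.245  0.006] [ 0.336 -0.364  0.   ] [ 0.365 -0.145  0.009]
tape 0.76 [257. 223.] 176 [ 0.631 -0.049  0.015] [ 0.593 -0.076 -0.   ] [ 0.647 -0.027  0.021]
nut 0.46 [294. 311.] 33 [ 0.453 -0.293  0.008] [ 0.446 -0.299  0.001] [ 0.46  -0.285  0.012]
top [[0.005, -0.999, 0.047, 0.476], [-1.0, -0.005, 0.004, -0.217], [-0.0
[... 216 characters left out ...]
  0.003] [ 0.814 -0.286  0.473]
pull_eye 0.41 [323. 158.] 18 [ 0.634 -0.331  0.334] [ 0.615 -0.338  0.324] [ 0.639 -0.308  0.341]
flap 0.73 [324. 159.] 1419 [ 0.634 -0.339  0.319] [ 0.563 -0.402  0.206] [ 0.716 -0.276  0.353]
mug 0.65 [332. 259.] 657 [ 0.386 -0.405  0.011] [ 0.351 -0.438  0.003] [ 0.446 -0.363  0.061]
spanner 0.68 [264. 265.] 201 [ 0.354 -0.193  0.004] [ 0.339 -0.349 -0.003] [ 0.366 -0.149  0.01 ]
tape 0.6 [218. 188.] 162 [ 0.615 -0.051  0.017] [ 0.594 -0.078  0.003] [ 0.644 -0.025  0.022]
bolt 0.41 [286. 240.] 69 [ 0.423 -0.255  0.012] [ 0.403 -0.267 -0.   ] [ 0.451 -0.242  0.019]
nut 0.51 [358. 135.] 9307 [ 0.689 -0.4    0.36 ] [ 0.574 -0.524  0.19 ] [ 0.799 -0.288  0.473]
```

View pics/a.png

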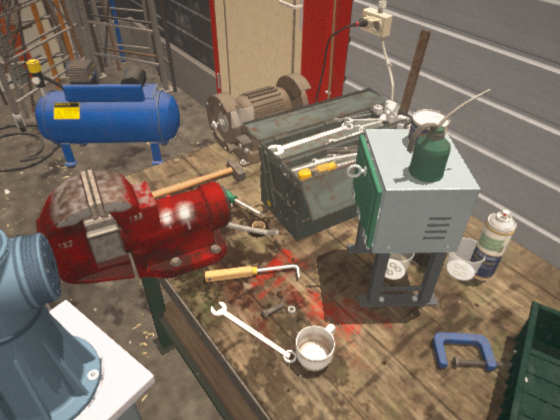

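View pics/b.png

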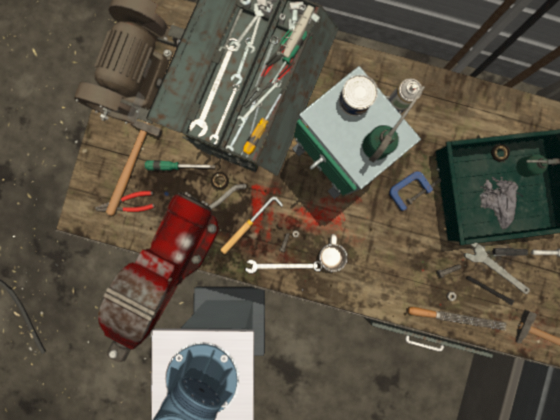

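The scene view shows the pole's yellow handle at about (230,273) with its hook at (298,270), the ring at (355,171), and the mug and spanner in front. In the top view the handle runs from (223,250) to (252,222), the hook is at (281,205) and the ring at about (316,163). The vise stands to the left of the pole. Next I measure the pole axis, the flap plane and the vise height.

Run:
```python
from h import *
def fitpole(p):
    r=models.regions_of(p,"hook_pole")[0]["region"]; hsv=cv2.cvtColor(p["image"],cv2.COLOR_BGR2HSV)
    m=r&(hsv[...,1]>110)&(hsv[...,2]>120); v,u=np.nonzero(m)
    w=world(p,np.c_[u,v],z=0.02); c=np.median(w[:,:2],0); w=w[np.linalg.norm(w[:,:2]-c,axis=1)<.09,:2]
    c=w.mean(0); d=np.linalg.svd(w-c)[2][0]; d*=np.sign(d[0]); t=(w-c)@d
    print("handle",len(w),c.round(4),"yaw",np.arctan2(d[1],d[0]).round(4),np.percentile(t,[1,99]).round(4),np.percentile((w-c)@[-d[1],d[0]],[2,98]).round(4))
    v,u=np.nonzero(r&~m); q=world(p,np.c_[u,v],z=0.012)[:,:2]-c
    s=np.c_[q@d,q@[-d[1],d[0]]]; print("rest x",np.percentile(s[:,0],[2,98]).round(3)," tip",s[np.argmin(s[:,1])].round(3), "rod y",np.median(s[(s[:,0]>.075)&(s[:,0]<.1),1]).round(4))
for c in ["scene","top"]:
    p=imaging.camera(c); fitpole(p)
    hsv=cv2.cvtColor(p["image"],cv2.COLOR_BGR2HSV)
    f=models.regions_of(p,"flap")[0]["region"]; w=regw(p,f&(hsv[...,1]>120)&(hsv[...,0]>60)&(hsv[...,0]<95)); w=w[(w[:,2]>.21)&(w[:,2]<.345)]
    for _ in range(4):
        A=np.c_[w[:,:2],np.ones(len(w))]; cc=w[:,:2].mean(0); n=np.linalg.svd(w[:,:2]-cc)[2]
        e=(w[:,:2]-cc)@n[1]; w=w[abs(e-np.median(e))<max(.003,2*e.std()*.7)]
    y=n[0]*np.sign(n[0][0]); x=np.array([y[1],-y[0]]); s=(w[:,:2]-cc)@y
    print(c,"flap",len(w),cc.round(4),"x-yaw",np.arctan2(x[1],x[0]).round(4),"std",e.std().round(4),"ext",np.percentile(s,[1,99]).round(3),w[:,2].min().round(3),w[:,2].max().round(3))
    for rr in models.recognise(p,"pull_eye")[:3]: print(rr, )
    W=regw(p,np.ones(p["depth"].shape,bool))
    # ring cloud: in front of flap by 12-45mm
    q=W[:,:2]-cc; a=-(q@x); b=q@y; k=(a>.012)&(a<.05)&(abs(b)<.09)&(W[:,2]>.28)&(W[:,2]<.36)
    if k.sum(): print("ring n",k.sum(),"a",np.percentile(a[k],[2,50,98]).round(4),"b",np.percentile(b[k],[2,50,98]).round(4),"z",np.percentile(W[k,2],[2,50,98]).round(4))
    if c=="top":
      for x0 in np.arange(.25,.7,.05):
        print(round(x0,2),[round(float(W[(abs(W[:,0]-x0)<.025)&(abs(W[:,1]-y0)<.025),2].max(initial=-1)),2) for y0 in np.arange(-.3,.26,.05)])
p=imaging.camera("wrist"); print(p["pose"].round(3).tolist(),p["mtx"][0,0])
```

```text
handle 383 [ 0.4402 -0.1138] yaw -0.724 [-0.0638  0.0629] [-0.0141  0.0198]
rest x [-0.058  0.169]  tip [ 0.168 -0.028] rod y 0.0082Traceback (most recent call last):
  File "<stdin>", line 13, in <module>
  File "h.py", line 16, in regw
    v,u=np.nonzero(reg&(p["depth"]>0)); return world(p,np.c_[u,v],depth=p["depth"][v,u])
                                               ~~~~~^^^^^^^^^^^^^^^^^^^^^^^^^^^^^^^^^^^^
  File "h.py", line 9, in world
    px=np.array(px,float).reshape(-1,2); u=rays(p,px); T=p["pose"]
                                           ~~~~^^^^^^
  File "h.py", line 7, in rays
    return cv2.undistortPoints(np.array(px,float).reshape(-1,1,2),k,d).reshape(-1,2)
           ~~~~~~~~~~~~~~~~~~~^^^^^^^^^^^^^^^^^^^^^^^^^^^^^^^^^^^^^^^^
cv2.error: OpenCV(4.12.0) /io/opencv/modules/calib3d/src/undistort.dispatch.cpp:347: error: (-215:Assertion failed) CV_IS_MAT(_src) && CV_IS_MAT(_dst) && (_src->rows == 1 || _src->cols == 1) && (_dst->rows == 1 || _dst->cols == 1) && _src->cols + _src->rows - 1 == _dst->rows + _dst->cols - 1 && (CV_MAT_TYPE(_src->type) == CV_32FC2 || CV_MAT_TYPE(_src->type) == CV_64FC2) && (CV_MAT_TYPE(_dst->type) == CV_32FC2 || CV_MAT_TYPE(_dst->type) == CV_64FC2) in function 'cvUndistortPointsInternal'
```

Run:
```python
from h import *
def fitpole(p):
    r=models.regions_of(p,"hook_pole")[0]["region"]; hsv=cv2.cvtColor(p["image"],cv2.COLOR_BGR2HSV)
    m=r&(hsv[...,1]>90)&(hsv[...,2]>110)
    W=regw(p,m); W=W[(W[:,2]>.015)&(W[:,2]<.03)]; w=W[:,:2]; c=np.median(w,0); w=w[np.linalg.norm(w-c,axis=1)<.09]
    c=w.mean(0); d=np.linalg.svd(w-c)[2][0]; d*=np.sign(d[0]); t=(w-c)@d
    print("handle",len(w),c.round(4),"yaw",np.arctan2(d[1],d[0]).round(4),np.percentile(t,[1,99]).round(4),np.percentile((w-c)@[-d[1],d[0]],[2,98]).round(4))
    v,u=np.nonzero(r&~m); q=world(p,np.c_[u,v],z=0.012)[:,:2]-c
    s=np.c_[q@d,q@[-d[1],d[0]]]; print("rest x",np.percentile(s[:,0],[2,98]).round(3)," tip",s[np.argmin(s[:,1])].round(3), "rod y",np.median(s[(s[:,0]>.075)&(s[:,0]<.1),1]).round(4))
for c in ["scene","top"]:
    p=imaging.camera(c); fitpole(p)
    f=models.regions_of(p,"flap")[0]["region"]; w=regw(p,f); w=w[(w[:,2]>.21)&(w[:,2]<.345)]
    for _ in range(6):
        cc=w[:,:2].mean(0); n=np.linalg.svd(w[:,:2]-cc)[2]
        e=(w[:,:2]-cc)@n[1]; w=w[abs(e-np.median(e))<max(.003,1.5*e.std())]
    y=n[0]*np.sign(n[0][0]); x=np.array([y[1],-y[0]]); s=(w[:,:2]-cc)@y
    print(c,"flap",len(w),cc.round(4),"x-yaw",np.arctan2(x[1],x[0]).round(4),"std",e.std().round(4),"ext",np.percentile(s,[1,99]).round(3),w[:,2].min().round(3),w[:,2].max().round(3))
    for rr in models.recognise(p,"pull_eye")[:3]: print(rr)
    W=regw(p,np.ones(p["depth"].shape,bool))
    q=W[:,:2]-cc; a=-(q@x); b=q@y; k=(a>.012)&(a<.05)&(abs(b)<.09)&(W[:,2]>.28)&(W[:,2]<.36)
    if k.sum(): print("ring n",k.sum(),"a",np.percentile(a[k],[2,50,98]).round(4),"b",np.percentile(b[k],[2,50,98]).round(4),"z",np.percentile(W[k,2],[2,50,98]).round(4), W[k].mean(0).round(4))
    # locker top: rectangle
    k=(W[:,2]>.352)&(W[:,2]<.37)&(W[:,0]>.5)&(W[:,1]<-.2); print("lockertop",cv2.minAreaRect(W[k,:2].astype(np.float32)))
    if c=="top":
      for x0 in np.arange(.25,.7,.05):
        print(round(x0,2),[round(float(W[(abs(W[:,0]-x0)<.025)&(abs(W[:,1]-y0)<.025),2].max(initial=-1)),2) for y0 in np.arange(-.3,.26,.05)])
p=imaging.camera("wrist"); print(p["pose"].round(3).tolist(),p["mtx"][0,0])
```

```text
handle 389 [ 0.4427 -0.1088] yaw -0.7445 [-0.062   0.0635] [-0.0082  0.0116]
rest x [0.068 0.172]  tip [ 0.17  -0.033] rod y 0.0049
scene flap 1293 [ 0.6208 -0.3509] x-yaw -0.8729 std 0.001 ext [-0.081  0.113] 0.21 0.345
ring n 89 a [0.0127 0.0267 0.0388] b [0.0186 0.022  0.025 ] z [0.3129 0.3288 0.3414] [ 0.6209 -0.3171  0.3275]
lockertop ((1.1058712005615234, -0.39156949520111084), (1.0878981351852417, 0.29542553424835205), 4.6027302742004395)
handle 234 [ 0.4447 -0.1059] yaw -0.7503 [-0.0592  0.0645] [-0.0087  0.009 ]Traceback (most recent call last):
  File "<stdin>", line 11, in <module>
  File "<stdin>", line 8, in fitpole
  File "h.py", line 9, in world
    px=np.array(px,float).reshape(-1,2); u=rays(p,px); T=p["pose"]
                                           ~~~~^^^^^^
  File "h.py", line 7, in rays
    return cv2.undistortPoints(np.array(px,float).reshape(-1,1,2),k,d).reshape(-1,2)
           ~~~~~~~~~~~~~~~~~~~^^^^^^^^^^^^^^^^^^^^^^^^^^^^^^^^^^^^^^^^
cv2.error: OpenCV(4.12.0) /io/opencv/modules/calib3d/src/undistort.dispatch.cpp:347: error: (-215:Assertion failed) CV_IS_MAT(_src) && CV_IS_MAT(_dst) && (_src->rows == 1 || _src->cols == 1) && (_dst->rows == 1 || _dst->cols == 1) && _src->cols + _src->rows - 1 == _dst->rows + _dst->cols - 1 && (CV_MAT_TYPE(_src->type) == CV_32FC2 || CV_MAT_TYPE(_src->type) == CV_64FC2) && (CV_MAT_TYPE(_dst->type) == CV_32FC2 || CV_MAT_TYPE(_dst->type) == CV_64FC2) in function 'cvUndistortPointsInternal'
```

```bash
cat >> h.py <<'E'
def rot(yaw,tilt):
    # tool x = -d (flat), tool z=(sin(tilt)*d,-cos(tilt)); d = heading yaw
    d=np.array([np.cos(yaw),np.sin(yaw),0]); up=np.array([0,0,1.])
    z=np.sin(tilt)*d-np.cos(tilt)*up; x=-np.cos(tilt)*d-np.sin(tilt)*up
    return np.c_[x,np.cross(z,x),z]
def cur():
    o=status.get_obs(); q=o["eef_rot"]; return np.array(o["eef_pos"]),R.from_quat([q[1],q[2],q[3],q[0]]).as_matrix(),o
def go(wps,step=.03,turn=.1,start=None):
    """wps: list of (grasp point, yaw, tilt[, n]); prints rows in tool units"""
    p,M,_=cur() if start is None else (*start,0)
    for w in wps:
        Mt=rot(w[1],w[2]); pt=np.array(w[0])-ctrl.grip_point_offset*Mt[:,2]
        rv=R.from_matrix(M.T@Mt).as_rotvec(); D=pt-p
        n=w[3] if len(w)>3 else int(max(np.ceil(np.linalg.norm(D)/step-.05),np.ceil(np.linalg.norm(rv)/turn-.05),1))
        rows=[]
        for i in range(n):
            Mi=M@R.from_rotvec(rv*i/n).as_matrix(); rows.append(np.r_[Mi.T@D/n/.03,rv/n/.1])
        rows=np.array(rows)
        if rows.std(0).max()<.012: print(n,"x",rows.mean(0).round(2).tolist())
        else: print(n,rows.round(2).tolist())
        p,M=pt,Mt
LY=-.873; LX=np.array([np.cos(LY),np.sin(LY),0]); LYV=np.array([-np.sin(LY),np.cos(LY),0])
RING=np.array([.6216,-.3176,.325]); HINGE=RING+.038*LX-np.array([0,0,.13])
PY=-.747; PD=np.array([np.cos(PY),np.sin(PY),0]); PO=np.array([.4547,-.1175,0])
E
python3 - <<'E'
from h import *
p=imaging.camera("top"); W=regw(p,np.ones(p["depth"].shape,bool))
print("cols y",np.arange(-.3,.36,.05).round(2).tolist())
for x0 in np.arange(.25,.75,.05):
    print(round(x0,2),[round(float(W[(abs(W[:,0]-x0)<.025)&(abs(W[:,1]-y0)<.025),2].max(initial=-1)),2) for y0 in np.arange(-.3,.36,.05)])
g=PO+.012*PD
go([(g+[0,0,.255],PY,0),(g+[0,0,.255],PY,-.35),(g+[0,0,.05],PY,-.35),(g+[0,0,.023],PY,-.35)])
E
```

```text
cols y [-0.3, -0.25, -0.2, -0.15, -0.1, -0.05, -0.0, 0.05, 0.1, 0.15, 0.2, 0.25, 0.3, 0.35]
0.25 [0.0, 0.0, -1.0, -1.0, -1.0, -1.0, -1.0, 0.27, 0.27, 0.27, 0.27, 0.24, -1.0, -1.0]
0.3 [0.01, 0.0, 0.01, 0.0, 0.01, 0.0, -1.0, 0.27, 0.27, 0.27, 0.28, -1.0, -1.0, -1.0]
0.35 [0.01, 0.01, 0.01, 0.01, 0.01, 0.01, 0.04, 0.25, 0.27, 0.27, 0.27, -1.0, -1.0, -1.0]
0.4 [0.01, 0.02, 0.01, 0.01, 0.03, 0.03, 0.15, 0.22, 0.22, 0.24, 0.0, 0.01, 0.0, -0.0]
0.45 [0.01, 0.02, 0.01, 0.03, 0.03, 0.13, 0.17, 0.18, 0.18, 0.04, 0.01, 0.01, 0.01, 0.01]
0.5 [0.01, 0.01, 0.02, 0.03, 0.02, 0.17, 0.19, 0.19, 0.16, 0.03, 0.01, 0.01, 0.02, 0.01]
0.55 [0.01, 0.02, 0.02, 0.01, 0.06, 0.16, 0.19, 0.18, 0.15, 0.01, 0.01, 0.03, 0.03, 0.01]
0.6 [0.34, 0.14, 0.15, 0.06, 0.06, 0.06, 0.02, 0.01, 0.01, 0.01, 0.01, 0.03, 0.02, 0.01]
0.65 [0.35, 0.16, 0.22, 0.22, 0.22, 0.02, 0.02, 0.02, 0.03, 0.04, 0.03, 0.03, 0.01, 0.01]
0.7 [0.36, 0.35, 0.22, 0.22, 0.22, 0.22, 0.22, 0.01, 0.03, 0.03, 0.03, 0.02, 0.01, 0.0]
25 [[-0.64, -0.74, -0.01, -0.0, -0.0, 0.17], [-0.65, -0.72, -0.01, -0.0, -0.0, 0.17], [-0.66, -0.71, -0.01, -0.0, -0.0, 0
[... 433 characters left out ...]
, -0.0, -0.0, 0.17], [-0.8, -0.56, -0.01, -0.0, -0.0, 0.17], [-0.81, -0.55, -0.01, -0.0, -0.0, 0.17], [-0.82, -0.53, -0.01, -0.0, -0.0, 0.17], [-0.83, -0.52, -0.01, -0.0, -0.0, 0.17], [-0.83, -0.5, -0.01, -0.0, -0.0, 0.17], [-0.84, -0.49, -0.01, -0.0, -0.0, 0.17], [-0.85, -0.47, -0.01, -0.0, -0.0, 0.17], [-0.86, -0.46, -0.01, -0.0, -0.0, 0.17], [-0.87, -0.44, -0.01, -0.0, -0.0, 0.17], [-0.87, -0.43, -0.01, -0.0, -0.0, 0.17], [-0.88, -0.41, -0.01, -0.0, -0.0, 0.17]]
4 [[-0.44, -0.0, 0.08, -0.0, 0.87, 0.0], [-0.45, -0.0, 0.04, -0.0, 0.87, 0.0], [-0.45, -0.0, 0.0, -0.0, 0.87, 0.0], [-0.45, -0.0, -0.04, -0.0, 0.87, 0.0]]
7 x [-0.33, 0.0, 0.92, 0.0, 0.0, 0.0]
1 x [-0.31, 0.0, 0.85, 0.0, 0.0, 0.0]
```

Call:
send_rows(commands=[[[0,0,-1,0,0,0.87],[0,0,-1,0,0,0.87],[0,0,-1,0,0,0.87],[0,0,-0.6,0,0,0.87],[0,0,0,0,0,0.87],[0,0,0,0,0,0]]], jaw=0.55)

```text
time_s: 2.0
eef_pos: [0.1775, 0.5471, 0.5146]
eef_rot: [0.0, 0.367, 0.93, 0.002]
wrist_force: [-1.0, -0.9, -0.3]
opening: 0.551
grasp_force: 0.0
```

Run:
```python
from h import *
print(cur()[0]); g=PO+.012*PD
go([(g+[0,0,.355],PY,0),(g+[0,0,.355],PY,-.35),(g+[0,0,.05],PY,-.35),(g+[0,0,.023],PY,-.35)])
```

```text
[0.1775186  0.54705741 0.51461153]
25 x [-0.89, -0.4, 0.01, 0.0, -0.0, -0.0]
4 [[-0.44, -0.0, 0.08, -0.0, 0.87, 0.0], [-0.45, -0.0, 0.04, -0.0, 0.87, 0.0], [-0.45, -0.0, 0.0, -0.0, 0.87, 0.0], [-0.45, -0.0, -0.04, -0.0, 0.87, 0.0]]
11 x [-0.32, 0.0, 0.87, 0.0, 0.0, 0.0]
1 x [-0.31, 0.0, 0.85, 0.0, 0.0, 0.0]
```

Call:
send_rows(commands=[[[-0.89,-0.4,0,0,0,0],[-0.89,-0.4,0,0,0,0],[-0.89,-0.4,0,0,0,0],[-0.89,-0.4,0,0,0,0],[-0.89,-0.4,0,0,0,0],[-0.89,-0.4,0,0,0,0],[-0.89,-0.4,0,0,0,0],[-0.89,-0.4,0,0,0,0]]])

```text
time_s: 2.67
eef_pos: [0.2686, 0.3298, 0.5116]
eef_rot: [-0.0, 0.364, 0.931, -0.001]
wrist_force: [0.7, 0.0, -0.8]
opening: 0.553
grasp_force: 0.0
```

Call:
send_rows(commands=[[[-0.89,-0.4,0,0,0,0],[-0.89,-0.4,0,0,0,0],[-0.89,-0.4,0,0,0,0],[-0.89,-0.4,0,0,0,0],[-0.89,-0.4,0,0,0,0],[-0.89,-0.4,0,0,0,0],[-0.89,-0.4,0,0,0,0],[-0.89,-0.4,0,0,0,0]]])

```text
time_s: 3.33
eef_pos: [0.3597, 0.1141, 0.5118]
eef_rot: [-0.001, 0.364, 0.931, -0.0]
wrist_force: [0.6, -0.0, 0.1]
opening: 0.55
grasp_force: 0.0
```

Call:
send_rows(commands=[[[-0.89,-0.4,0,0,0,0],[-0.89,-0.4,0,0,0,0],[-0.89,-0.4,0,0,0,0],[-0.89,-0.4,0,0,0,0],[-0.89,-0.4,0,0,0,0],[-0.89,-0.4,0,0,0,0],[-0.89,-0.4,0,0,0,0],[-0.89,-0.4,0,0,0,0]]])

```text
time_s: 4.0
eef_pos: [0.4509, -0.1017, 0.5116]
eef_rot: [-0.001, 0.364, 0.931, 0.0]
wrist_force: [0.0, 0.8, -0.0]
opening: 0.549
grasp_force: 0.0
```

Call:
send_rows(commands=[[[-0.89,-0.4,0.0,0,0,0],[-0.44,0,0.08,0,0.87,0],[-0.45,0,0.04,0,0.87,0],[-0.45,0,0,0,0.87,0],[-0.45,0,-0.04,0,0.87,0],[-0.32,0,0.87,0,0,0],[-0.32,0,0.87,0,0,0],[0,0,0,0,0,0]]])

```text
time_s: 4.67
eef_pos: [0.5003, -0.1633, 0.4409]
eef_rot: [-0.166, 0.359, 0.916, 0.064]
wrist_force: [-0.1, 0.6, -1.0]
opening: 0.547
grasp_force: 0.0
```

Run:
```python
from h import *
p0,M,_=cur(); print(p0)
p=imaging.camera("wrist"); cv2.imwrite("pics/c.png",p["image"]); print(p["pose"].round(3).tolist())
for r in models.regions_of(p,"hook_pole")[:1]:
    W=regw(p,r["region"]); print(len(W),r["confidence"])
    w=W[(W[:,2]>.019)&(W[:,2]<.03)][:,:2]
    c=w.mean(0); d=np.linalg.svd(w-c)[2][0]; d*=np.sign(d[0]); n=np.array([-d[1],d[0]])
    t=(w-c)@d; s=(w-c)@n; print("top",len(w),c.round(4),np.arctan2(d[1],d[0]).round(4),np.percentile(t,[0.5,99.5]).round(4),np.percentile(s,[1,99]).round(4))
    q=(W[:,:2]-c); print("all",np.percentile(q@d,[0,99.8]).round(4),np.percentile(q@n,[.5,99.5]).round(4),W[:,2].min().round(3))
    a=(PO[:2]-c); print("PO in this frame",a@d,a@n)
g=PO+.012*PD
go([(g+[0,0,.05],PY,-.35),(g+[0,0,.023],PY,-.35)])
```

```text
[ 0.50029835 -0.16331045  0.44091224]
[[0.68, 0.731, -0.059, 0.445], [0.733, -0.678, 0.052, -0.112], [-0.002, -0.079, -0.997, 0.436], [0.0, 0.0, 0.0, 1.0]]
9 x [-0.32, 0.01, 0.87, 0.0, -0.0, -0.0]
1 x [-0.31, 0.0, 0.85, 0.0, 0.0, 0.0]
```

View pics/c.png

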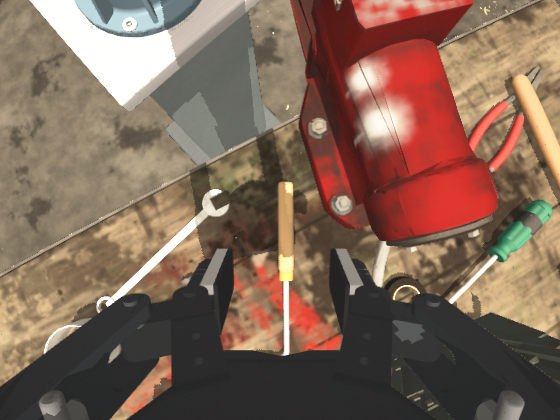

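The wrist view shows the handle from (286,182) to (287,280), centred between the open fingers, with the rod running on towards (286,355). The recogniser missed the pole here, so I refine from the depth in this picture region.

Run:
```python
from h import *
p=imaging.camera("wrist"); m=np.zeros((420,560),bool); m[170:290,265:312]=1
v,u=np.nonzero(m); W=world(p,np.c_[u,v],depth=p["depth"][v,u]); k=(W[:,2]>.016)&(W[:,2]<.032); w=W[k,:2]
c=w.mean(0); d=np.linalg.svd(w-c)[2][0]; d*=np.sign(d[0]); n=np.array([-d[1],d[0]])
t=(w-c)@d; s=(w-c)@n; print(k.sum(),c.round(4),np.arctan2(d[1],d[0]).round(4),np.percentile(t,[0.5,99.5]).round(4),np.percentile(s,[1,99]).round(4),np.median(W[k,2]))
mid=c+d*np.mean(np.percentile(t,[.5,99.5]))+n*np.mean(np.percentile(s,[1,99])); print("PO est",mid+.015*d, PO[:2])
```

```text
1434 [ 0.4465 -0.1059] -0.7467 [-0.0644  0.0655] [-0.0093  0.0095] 0.022646660399865876
PO est [ 0.45797674 -0.11644406] [ 0.4547 -0.1175]
```

```bash
sed -i 's/PO=np.array(.*/PO=np.array([.4570,-.1167,0])/' h.py
python3 - <<'E'
from h import *
g=PO+.012*PD
go([(g+[0,0,.023],PY,-.35)])
E
```

```text
10 x [-0.32, 0.01, 0.88, 0.0, 0.0, -0.0]
```

Call:
send_rows(commands=[[[-0.32,0.01,0.88,0,0,0],[-0.32,0.01,0.88,0,0,0],[-0.32,0.01,0.88,0,0,0],[-0.32,0.01,0.88,0,0,0],[-0.32,0.01,0.88,0,0,0],[-0.32,0.01,0.88,0,0,0],[-0.32,0.01,0.88,0,0,0],[-0.32,0.01,0.88,0,0,0]]])

```text
time_s: 5.48
eef_pos: [0.5043, -0.1624, 0.2241]
eef_rot: [-0.159, 0.36, 0.917, 0.063]
wrist_force: [-0.2, 1.2, -0.4]
opening: 0.552
grasp_force: 0.0
```

Call:
send_rows(commands=[[[-0.2,0,0.55,0,0,0],[-0.2,0,0.55,0,0,0],[-0.12,0,0.33,0,0,0],[-0.1,0,0.3,0,0,0],[0,0,0,0,0,0]]])

```text
time_s: 5.9
eef_pos: [0.5031, -0.1618, 0.1674]
eef_rot: [-0.161, 0.36, 0.917, 0.063]
wrist_force: [-0.5, 1.1, 0.7]
opening: 0.549
grasp_force: 0.0
```

Run:
```python
from h import *
p,M,o=cur(); print(p,o["wrist_force"],"grasp",p+M[:,2]*ctrl.grip_point_offset, PO+.012*PD)
```

```text
[ 0.5030654  -0.16180803  0.16740857] [-0.53801775  1.0645451   0.72037468] grasp [ 0.464365   -0.12586818  0.02200329] [ 0.46580477 -0.12485329  0.        ]
```

Call:
send_rows(commands=[[[0,0,-0.03,0,0,0],[0,0,0,0,0,0],[0,0,0,0,0,0],[0,0,0,0,0,0],[0,0,0,0,0,0],[0,0,0,0,0,0]]], jaw=0)

```text
time_s: 6.4
eef_pos: [0.5041, -0.1626, 0.1703]
eef_rot: [-0.16, 0.36, 0.917, 0.063]
wrist_force: [1.4, -0.2, 6.3]
opening: 0.218
grasp_force: 61.3
```

Call:
send_rows(commands=[[[0,0,0,0,0,0],[0,0,0,0,0,0]]])

```text
time_s: 6.57
eef_pos: [0.5041, -0.1626, 0.1703]
eef_rot: [-0.16, 0.36, 0.917, 0.063]
wrist_force: [1.4, -0.1, 6.9]
opening: 0.214
grasp_force: 61.3
```

```bash
cat >> h.py <<'E'
import json,os
def polerot(yaw,ph):
    d=np.array([np.cos(yaw),np.sin(yaw),0]); up=np.array([0,0,1.]); x=np.cos(ph)*d+np.sin(ph)*up
    z=-np.sin(ph)*d+np.cos(ph)*up; return np.c_[x,np.cross(z,x),z]
SEAT=np.array([.1595,-.016,.012])
if os.path.exists("g.json"): G=json.load(open("g.json"))  # grasp: gp in pole frame, tilt offset, yaw offset
def poleT():
    p,M,o=cur(); rp=M@np.array(G["Mrel"]); return p+M[:,2]*ctrl.grip_point_offset-rp@G["gp"],rp,o
def gos(wps,**k):
    "wps: (seat pos, yaw, pitch[, n])"
    out=[]
    for w in wps:
        rp=polerot(w[1],w[2]); out.append((np.array(w[0])+rp@(np.array(G["gp"])-SEAT),w[1],w[2]-G["al"],*w[3:]))
    go(out,**k)
E
python3 - <<'E'
from h import *
p,M,o=cur(); g=p+M[:,2]*ctrl.grip_point_offset; Rp=polerot(PY,0); tz=M[:,2]
al=-np.arctan2(tz[:2]@PD[:2],-tz[2]); gp=Rp.T@(g-PO); print(gp,al,o["torque"])
Mr=rot(PY,-al).T@Rp; json.dump(dict(gp=gp.tolist(),al=float(al),Mrel=Mr.tolist()),open("g.json","w"))
E
python3 - <<'E'
from h import *
print(poleT())
Z=np.array([0,0,1.]); s0=PO+polerot(PY,0)@SEAT
gos([(s0+.35*Z,PY,0),(RING-.03*LX+.06*LYV+.05*Z,LY,.25),(RING+.042*LYV,LY,.25)])
E
```

```text
[ 0.01339164 -0.00145918  0.02473627] 0.3450121554693354 [ 0.04962196  0.03773966 -0.05628777]
(array([ 4.57031313e-01, -1.16670173e-01,  1.11693488e-06]), array([[ 7.32474760e-01,  6.80793999e-01, -5.06231419e-04],
       [-6.80794187e-01,  7.32474556e-01, -5.47117837e-04],
       [-1.67290664e-06,  7.45389414e-04,  9.99999722e-01]]), {'time_s': 6.5667, 'q': array([-0.55486312,  0.51092604,  1.73525122,  0.06983691,  1.23507903,
       -1.41126842]), 'dq': array([ 0.00048603, -0.0012139 , -0.00062883,  0.00133804, -0.00091022,
       -0.00097788]), 'joint_efforts': array([ 8.04172852e-02, -4.57389307e+01, -2.13486832e+01,  1.14362100e-01,
        1.24237563e+00,  6.71166403e-03]), 'eef_pos': array([ 0.50408439, -0.16256882,  0.17031988]), 'eef_rot': array([-0.15962599,  0.36024774,  0.91692793,  0.06312121]), 'wrist_force': array([ 1.38654467, -0.083572  ,  6.94893661]), 'torque': array([ 0.04962196,  0.03773966, -0.05628777]), 'grasp_force': 61.26132130622864, 'opening': 0.2138516055448719})
12 x [0.33, 0.0, -0.91, 0.0, -0.0, -0.0]
3 [[-0.5, 0.67, -0.0, -0.09, -0.83, 0.41], [-0.47, 0.69, 0.05, -0.09, -0.83, 0.41], [-0.43, 0.7, 0.09, -0.09, -0.83, 0.41]]
2 x [-0.58, -0.3, 0.78, 0.0, 0.0, 0.0]
```

Call:
send_rows(commands=[[[0.16,0,-0.45,0,0,0],[0.33,0,-0.91,0,0,0],[0.33,0,-0.91,0,0,0],[0.33,0,-0.91,0,0,0],[0.33,0,-0.91,0,0,0],[0.33,0,-0.91,0,0,0],[0.33,0,-0.91,0,0,0],[0.33,0,-0.91,0,0,0]]])

```text
time_s: 7.23
eef_pos: [0.5029, -0.1618, 0.3878]
eef_rot: [-0.161, 0.36, 0.917, 0.063]
wrist_force: [0.7, -0.1, -1.6]
opening: 0.216
grasp_force: 60.2
```

Call:
send_rows(commands=[[[0.33,0,-0.91,0,0,0],[0.33,0,-0.91,0,0,0],[0.33,0,-0.91,0,0,0],[0.33,0,-0.91,0,0,0],[0,0,0,0,0,0],[0,0,0,0,0,0]]])

```text
time_s: 7.73
eef_pos: [0.5032, -0.162, 0.5043]
eef_rot: [-0.159, 0.36, 0.917, 0.063]
wrist_force: [-0.7, 0.8, -2.1]
opening: 0.216
grasp_force: 60.3
```

```bash
python3 - <<'E'
import json; G=json.load(open("g.json")); G["gp"][1]=0; json.dump(G,open("g.json","w"))
E
python3 - <<'E'
from h import *
P,rp,o=poleT(); print(P,o["wrist_force"],o["torque"],"exp seat",P+rp@SEAT,"tip",P+rp@[.157,-.04,.012])
Z=np.array([0,0,1.])
gos([(RING-.02*LX+.06*LYV+.03*Z,LY,.25)])
ps=[imaging.camera(c) for c in ["scene","top"]]
for p in ps:
    e=proj(p,[P+rp@np.array(v) for v in [(-.075,0,.024),(.045,0,.024),(.16,0,.012),(.157,-.04,.012)]]); print(e.round(1).tolist())
    im=p["image"].copy()
    for a in e: cv2.circle(im,tuple(int(round(t)) for t in a),2,(255,0,255),-1)
    c=e.mean(0).astype(int); y0=max(0,c[1]-70);x0=max(0,c[0]-95); p["crop"]=cv2.resize(im[y0:y0+140,x0:x0+190],(380*1,280),interpolation=cv2.INTER_CUBIC)
    print((x0,y0))
cv2.imwrite("pics/d.png",np.hstack([p["crop"] for p in ps]))
E
```

```text
[ 0.45534506 -0.11739264  0.33393264] [-0.70074205  0.75429132 -2.07960206] [-0.16059206 -0.19589647  0.00120817] exp seat [ 0.56128252 -0.23767631  0.34615325] tip [ 0.5431149  -0.25355671  0.346131  ]
3 [[-0.63, 0.67, 0.0, -0.09, -0.83, 0.41], [-0.6, 0.7, 0.06, -0.09, -0.83, 0.41], [-0.56, 0.72, 0.11, -0.09, -0.83, 0.41]]
[[189.9, 162.6], [249.5, 157.5], [304.4, 157.6], [307.0, 168.8]]
(np.int64(167), np.int64(91))
[[204.7, 260.3], [241.3, 221.3], [276.2, 184.7], [288.1, 197.6]]
(np.int64(157), np.int64(145))
```

View pics/d.png

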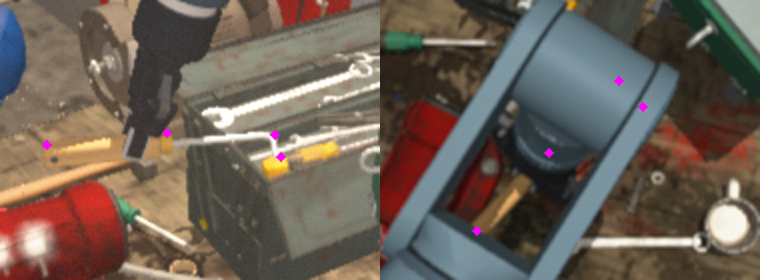

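The picture shows the pole held, with its hook near the predicted point at crop (275,140); the top view is hidden by the arm. In the scene camera the ring is seen almost face-on, so it will serve for alignment.

Call:
send_rows(commands=[[[-0.63,0.67,0,-0.09,-0.83,0.41],[-0.6,0.7,0.06,-0.09,-0.83,0.41],[-0.56,0.72,0.11,-0.09,-0.83,0.41],[0,0,0,0,0,0],[0,0,0,0,0,0]]])

```text
time_s: 8.25
eef_pos: [0.5836, -0.1533, 0.48]
eef_rot: [-0.048, 0.422, 0.905, 0.02]
wrist_force: [-0.1, 0.6, -1.6]
opening: 0.219
grasp_force: 60.2
```

```bash
cat >> h.py <<'E'
def look(fn,extra=True,w=70,h=50,s=5):
    P,rp,o=poleT(); tip=P+rp@[.157,-.04,.012]; bend=P+rp@[.16,0,.012]
    q=polerot(LY,0).T@(tip-RING); print("t",o["time_s"],"tip rel ring (locker axes)",q.round(4),"F",np.round(o["wrist_force"],2))
    p=imaging.camera("scene"); e=proj(p,[tip,bend,RING]); c=e[2].astype(int); y0,x0=c[1]-h//2-5,c[0]-w//2-10
    im=cv2.resize(p["image"][y0:y0+h,x0:x0+w],None,fx=s,fy=s,interpolation=cv2.INTER_CUBIC)
    for a,col in zip(e,[(255,0,255),(0,255,255),(0,0,255)]): cv2.circle(im,tuple(((a-[x0,y0]+.5)*s).astype(int)),3,col,-1)
    print("proj tip,bend,ring crop px",((e-[x0,y0]+.5)*s).round(0).tolist(),"px per mm LX,Z",[((proj(p,RING+.001*v)-e[2])[0]*s).round(2).tolist() for v in (LX,LYV,np.array([0,0,1.]))])
    cv2.imwrite("pics/%s.png"%fn,im); return p
E
python3 - <<'E'
from h import *
look("e",w=100,h=80,s=6)
Z=np.array([0,0,1.])
gos([(RING-.02*LX+.042*LYV,LY,.25),(RING+.042*LYV,LY,.25)])
E
```

```text
t 8.25 tip rel ring (locker axes) [-0.0238  0.0361  0.0233] F [-0.06  0.56 -1.56]
proj tip,bend,ring crop px [[287.0, 166.0], [280.0, 104.0], [363.0, 279.0]] px per mm LX,Z [[2.84, -0.04], [-0.47, -1.68], [0.33, -2.32]]
1 x [-0.1, -0.59, 0.85, -0.03, -0.09, -0.0]
1 x [-0.66, 0.0, -0.06, 0.0, 0.0, 0.0]
```

View pics/e.png

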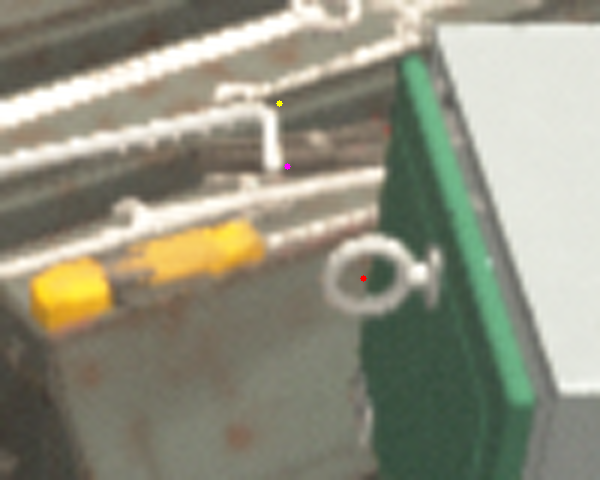

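The view shows the hook bend at (268,106) and tip at (273,172), about 4 mm further back than predicted. The ring's centre is at (367,275). I correct both.

```bash
python3 - <<'E'
import json; G=json.load(open("g.json")); G["gp"][0]+=.0045; G["gp"][2]+=.001; json.dump(G,open("g.json","w"))
E
sed -i 's/^RING=\(.*\); HINGE=/RING=\1+.001*LX+np.array([0,0,.002]); HINGE=/' h.py
python3 - <<'E'
from h import *
print(RING); gos([(RING-.02*LX+.042*LYV,LY,.25),(RING+.042*LYV,LY,.25)])
E
```

```text
[ 0.62224253 -0.31836626  0.327     ]
1 x [-0.25, -0.59, 0.69, -0.03, -0.09, -0.0]
1 x [-0.66, 0.0, -0.06, 0.0, 0.0, 0.0]
```

Call:
send_rows(commands=[[[-0.13,-0.3,0.35,-0.03,-0.09,0],[-0.12,-0.29,0.34,0,0,0],[-0.22,0,-0.02,0,0,0],[-0.22,0,-0.02,0,0,0],[-0.22,0,-0.02,0,0,0],[0,0,0,0,0,0],[0,0,0,0,0,0]]])

```text
time_s: 8.88
eef_pos: [0.5865, -0.1853, 0.4621]
eef_rot: [-0.04, 0.423, 0.905, 0.02]
wrist_force: [0.6, 0.4, -1.7]
opening: 0.218
grasp_force: 60.1
```

Run:
```python
from h import *
look("f",w=100,h=80,s=6)
```

```text
t 8.8833 tip rel ring (locker axes) [-0.0007  0.0182  0.0028] F [ 0.56  0.42 -1.7 ]
proj tip,bend,ring crop px [[357.0, 237.0], [348.0, 172.0], [367.0, 274.0]] px per mm LX,Z [[2.84, -0.04], [-0.47, -1.68], [0.34, -2.33]]
```

View pics/f.png

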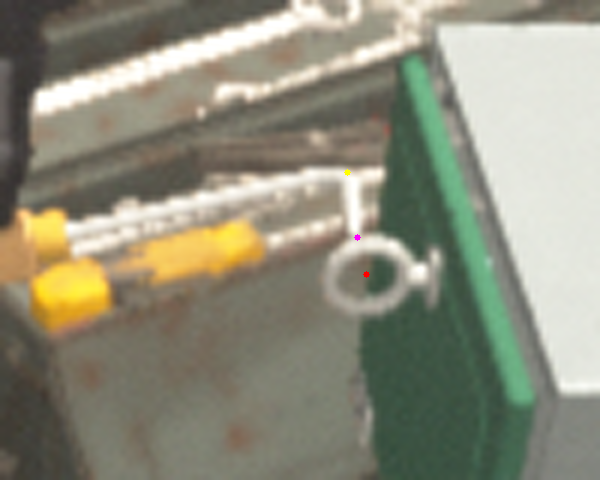

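The tip at (357,237) sits about 3 mm above the line through the ring centre at (367,275). I lower it 3 mm and insert.

Call:
send_rows(commands=[[[0,0,0.1,0,0,0],[0,-0.15,0,0,0,0],[0,-0.2,0,0,0,0],[0,-0.2,0,0,0,0],[0,-0.2,0,0,0,0],[0,0,0,0,0,0]]])

```text
time_s: 9.43
eef_pos: [0.5678, -0.1999, 0.4589]
eef_rot: [-0.04, 0.424, 0.905, 0.02]
wrist_force: [-0.1, -0.4, -2.9]
opening: 0.219
grasp_force: 60.1
```

Run:
```python
from h import *
look("g",w=100,h=80,s=6)
gos([(RING,LY,.25)])
```

```text
t 9.4333 tip rel ring (locker axes) [-0.0016 -0.0058 -0.0004] F [-0.14 -0.4  -2.89]
proj tip,bend,ring crop px [[365.0, 285.0], [355.0, 217.0], [367.0, 274.0]] px per mm LX,Z [[2.84, -0.04], [-0.47, -1.68], [0.34, -2.33]]
1 x [0.01, -0.63, -0.01, 0.02, 0.06, -0.03]
```

View pics/g.png

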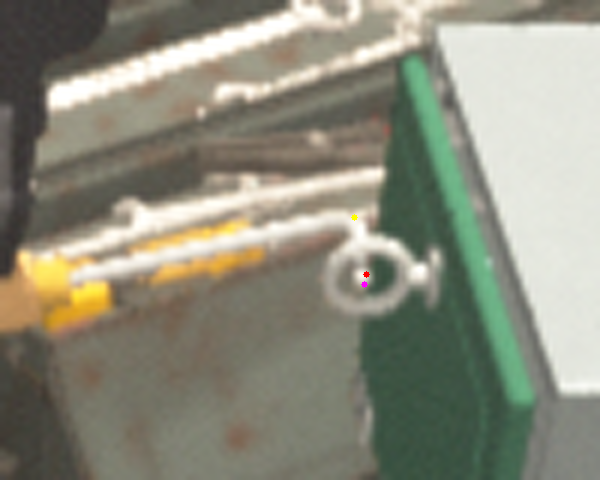

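Call:
send_rows(commands=[[[0,-0.2,0,0,0.06,0],[0,-0.2,0,0,0,0],[0,-0.2,0,0,0,0],[0,0,0,0,0,0],[0,0,0,0,0,0]]])

```text
time_s: 9.9
eef_pos: [0.5546, -0.2109, 0.4587]
eef_rot: [-0.043, 0.423, 0.905, 0.021]
wrist_force: [0.2, 0.6, -1.1]
opening: 0.214
grasp_force: 60.2
```

```bash
cat >> h.py <<'E'
RR=np.hypot(.038,.13); B=np.arctan2(.038,.13)
def ringat(t): return HINGE+RR*(-np.sin(B+t)*LX+np.cos(B+t)*np.array([0,0,1.]))
def tang(t): return -np.cos(B+t)*LX-np.sin(B+t)*np.array([0,0,1.])
def phi(t): return .25+.75*t
def swing(ts,n=8,sl=.0075): gos([(ringat(t)+sl*tang(t),LY,phi(t),n) for t in ts])
def st(W=np.array([0,0,-1.7])):
    P,rp,o=poleT(); s=P+rp@SEAT; q=polerot(LY,0).T@(s-HINGE); f=np.array(o["wrist_force"])-W
    th=np.arctan2(-q[0],q[2])-B; d=np.hypot(q[0],q[2])
    print("t",o["time_s"],"seat-hinge",q.round(4),"theta~",th.round(3),"rad",d.round(4),"F along pull",round(-float(f@tang(th)),2),"F pole xyz",(rp.T@f).round(2),"pitch",np.arcsin(rp[2,0]).round(3))
E
python3 - <<'E'
from h import *
st(); swing([0],3); swing([.2,.4,.6,.8])
E
```

```text
t 9.9 seat-hinge [-0.0379  0.0012  0.1293] theta~ 0.001 rad 0.1348 F along pull -0.17 F pole xyz [-0.19  0.57  0.72] pitch 0.249
3 x [0.08, -0.01, 0.02, 0.01, -0.0, -0.01]
8 x [0.2, -0.01, 0.15, 0.0, -0.19, -0.0]
8 x [0.17, 0.0, 0.14, 0.0, -0.19, -0.0]
8 x [0.17, -0.0, 0.15, 0.0, -0.19, 0.0]
8 x [0.17, 0.0, 0.15, 0.0, -0.19, -0.0]
```

Call:
send_rows(commands=[[[0.08,0,0.02,0,0,0],[0.08,0,0.02,0,0,0],[0.08,0,0.02,0,0,0],[0.19,0,0.15,0,-0.19,0],[0.19,0,0.15,0,-0.19,0],[0.19,0,0.15,0,-0.19,0],[0.19,0,0.15,0,-0.19,0],[0,0,0,0,0,0]]])

```text
time_s: 10.57
eef_pos: [0.5344, -0.1857, 0.4408]
eef_rot: [-0.008, 0.423, 0.906, 0.005]
wrist_force: [1.3, -1.1, -1.5]
opening: 0.215
grasp_force: 60.2
```

Run:
```python
from h import *
st(); look("h",w=100,h=80,s=6); swing([.2],4); swing([.4,.6,.8])
```

```text
t 10.5667 seat-hinge [-0.0605  0.002   0.1214] theta~ 0.178 rad 0.1356 F along pull 1.53 F pole xyz [ 1.59  0.28 -0.35] pitch 0.326
t 10.5667 tip rel ring (locker axes) [-0.0249 -0.022  -0.0095] F [ 1.26 -1.06 -1.53]
proj tip,bend,ring crop px [[302.0, 335.0], [294.0, 265.0], [367.0, 274.0]] px per mm LX,Z [[2.84, -0.04], [-0.47, -1.68], [0.34, -2.33]]
4 x [0.15, -0.02, 0.13, 0.0, -0.19, -0.0]
8 [[0.22, -0.01, 0.23, 0.0, -0.28, -0.0], [0.23, -0.01, 0.23, 0.0, -0.28, -0.0], [0.24, -0.01, 0.22, 0.0, -0.28, -0.0], [0.24, -0.01, 0.21, 0.0, -0.28, -0.0], [0.25, -0.01, 0.21, 0.0, -0.28, -0.0], [0.26, -0.01, 0.2, 0.0, -0.28, -0.0], [0.26, -0.01, 0.19, 0.0, -0.28, -0.0], [0.27, -0.01, 0.18, 0.0, -0.28, -0.0]]
8 x [0.17, -0.0, 0.15, 0.0, -0.19, 0.0]
8 x [0.17, 0.0, 0.15, 0.0, -0.19, -0.0]
```

View pics/h.png

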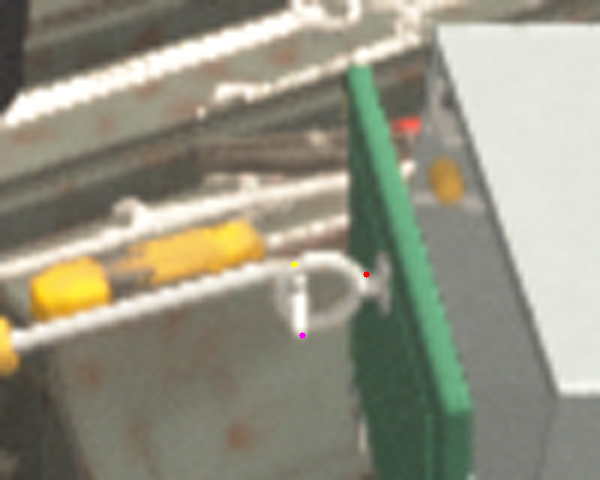

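The hook is caught in the ring (hook at about (300,300)) and the flap has started to open. I continue the swing.

Call:
send_rows(commands=[[[0.22,0,0.23,0,-0.28,0],[0.23,0,0.23,0,-0.28,0],[0.24,0,0.22,0,-0.28,0],[0.24,-0.01,0.21,0,-0.28,0],[0.25,-0.01,0.21,0,-0.28,0],[0.26,-0.01,0.2,0,-0.28,0],[0.26,-0.01,0.19,0,-0.28,0],[0.27,-0.01,0.18,0,-0.28,0]]])

```text
time_s: 11.28
eef_pos: [0.4992, -0.1454, 0.3876]
eef_rot: [0.095, 0.421, 0.901, -0.043]
wrist_force: [4.9, -2.2, -2.0]
opening: 0.214
grasp_force: 60.0
```

Run:
```python
from h import *
st(); swing([.6,.8])
```

```text
t 11.2833 seat-hinge [-0.0898  0.001   0.1021] theta~ 0.437 rad 0.1359 F along pull 3.42 F pole xyz [ 3.92  2.34 -2.76] pitch 0.554
8 x [0.18, -0.0, 0.15, 0.0, -0.18, -0.0]
8 x [0.17, 0.0, 0.15, 0.0, -0.19, -0.0]
```

Call:
send_rows(commands=[[[0.18,0,0.15,0,-0.18,0],[0.18,0,0.15,0,-0.18,0],[0.18,0,0.15,0,-0.18,0],[0.18,0,0.15,0,-0.18,0],[0.18,0,0.15,0,-0.18,0],[0.18,0,0.15,0,-0.18,0],[0.18,0,0.15,0,-0.18,0],[0.18,0,0.15,0,-0.18,0]]])

```text
time_s: 11.95
eef_pos: [0.4789, -0.121, 0.3416]
eef_rot: [0.159, 0.417, 0.892, -0.073]
wrist_force: [2.5, -4.2, 0.2]
opening: 0.219
grasp_force: 60.1
```

Run:
```python
from h import *
st(); swing([.8]); swing([.8,.9],10)
```

```text
t 11.95 seat-hinge [-0.1106  0.0009  0.0798] theta~ 0.661 rad 0.1364 F along pull 4.34 F pole xyz [ 4.9  -0.77 -1.66] pitch 0.697
8 x [0.16, -0.0, 0.15, 0.0, -0.19, -0.0]
10 x [0.13, -0.0, 0.12, 0.0, -0.15, -0.0]
10 x [0.07, -0.0, 0.06, -0.0, -0.08, 0.0]
```

Call:
send_rows(commands=[[[0.16,0,0.15,0,-0.19,0],[0.16,0,0.15,0,-0.19,0],[0.16,0,0.15,0,-0.19,0],[0.16,0,0.15,0,-0.19,0],[0.16,0,0.15,0,-0.19,0],[0.16,0,0.15,0,-0.19,0],[0.16,0,0.15,0,-0.19,0]]])

```text
time_s: 12.53
eef_pos: [0.4674, -0.1069, 0.2996]
eef_rot: [0.218, 0.411, 0.879, -0.1]
wrist_force: [2.9, -3.7, 1.0]
opening: 0.218
grasp_force: 60.2
```

Run:
```python
from h import *
st(); swing([.85,.9],8)
```

```text
t 12.5333 seat-hinge [-0.1217  0.0011  0.061 ] theta~ 0.822 rad 0.1362 F along pull 4.49 F pole xyz [ 5.12 -0.12 -1.62] pitch 0.83
8 x [0.07, -0.01, 0.06, 0.0, -0.07, -0.0]
8 x [0.04, 0.0, 0.04, -0.0, -0.05, 0.0]
```

Call:
send_rows(commands=[[[0.06,0,0.055,0,-0.07,0],[0.06,0,0.055,0,-0.07,0],[0.06,0,0.055,0,-0.07,0],[0.06,0,0.055,0,-0.07,0],[0.06,0,0.055,0,-0.07,0],[0.06,0,0.055,0,-0.07,0]]])

```text
time_s: 13.03
eef_pos: [0.4634, -0.1027, 0.2844]
eef_rot: [0.235, 0.409, 0.875, -0.109]
wrist_force: [4.5, -2.5, 0.4]
opening: 0.217
grasp_force: 60.2
```

Call:
send_rows(commands=[[[0.05,0,0.047,0,-0.06,0],[0.05,0,0.047,0,-0.06,0],[0.05,0,0.047,0,-0.06,0],[0.05,0,0.047,0,-0.06,0]]])

```text
time_s: 13.37
eef_pos: [0.4618, -0.1008, 0.2764]
eef_rot: [0.246, 0.408, 0.872, -0.114]
wrist_force: [3.4, -3.1, -0.1]
opening: 0.218
grasp_force: 60.1
```

Run:
```python
from h import *
st(); swing([.9,.95],6)
```

```text
t 13.3667 seat-hinge [-0.1277  0.0006  0.049 ] theta~ 0.92 rad 0.1368 F along pull 3.11 F pole xyz [ 4.09  0.67 -2.56] pitch 0.893
6 x [0.04, -0.0, 0.05, 0.0, -0.05, -0.0]
6 x [0.05, -0.0, 0.05, 0.0, -0.06, -0.0]
```

```bash
cat >> h.py <<'E'
def phi(t): return min(.25+.75*t+max(0,min(.1,t-.86)),1.0)
E
python3 - <<'E'
from h import *
swing([.9,.94,.98,1.02],5)
E
```

```text
5 x [0.08, -0.01, 0.09, 0.0, -0.14, -0.01]
5 x [0.06, -0.0, 0.05, 0.0, -0.07, -0.0]
5 x [0.03, -0.0, 0.02, 0.0, 0.0, 0.0]
5 x [0.03, 0.0, 0.02, 0.0, 0.0, 0.0]
```

Call:
send_rows(commands=[[[0.08,0,0.09,0,-0.13,0],[0.08,0,0.09,0,-0.13,0],[0.08,0,0.09,0,-0.13,0],[0.08,0,0.09,0,-0.13,0]]])

```text
time_s: 13.7
eef_pos: [0.4601, -0.0989, 0.2619]
eef_rot: [0.268, 0.405, 0.865, -0.124]
wrist_force: [2.3, -1.7, 1.4]
opening: 0.219
grasp_force: 60.4
```

Run:
```python
from h import *
st(); swing([.92,.96,1.0],5)
```

```text
t 13.7 seat-hinge [-0.1289  0.0005  0.044 ] theta~ 0.958 rad 0.1362 F along pull 3.84 F pole xyz [ 4.15  0.72 -0.43] pitch 0.945
5 x [0.05, -0.01, 0.06, 0.0, -0.11, -0.01]
5 x [0.03, -0.0, 0.02, 0.0, 0.0, 0.0]
5 x [0.03, -0.0, 0.02, 0.0, 0.0, 0.0]
```

Call:
send_rows(commands=[[[0.05,0,0.06,0,-0.1,0],[0.05,0,0.06,0,-0.1,0],[0.05,0,0.06,0,-0.1,0],[0.05,0,0.06,0,-0.1,0],[0.04,0,0.03,0,-0.04,0]]])

```text
time_s: 14.12
eef_pos: [0.4597, -0.0981, 0.2515]
eef_rot: [0.287, 0.402, 0.859, -0.133]
wrist_force: [1.2, -2.1, 5.1]
opening: 0.217
grasp_force: 60.7
```

Run:
```python
from h import *
st(); swing([.94,.98,1.02],5)
```

```text
t 14.1167 seat-hinge [-0.1291  0.0007  0.0416] theta~ 0.974 rad 0.1356 F along pull 7.18 F pole xyz [ 6.96 -0.43  1.78] pitch 0.99
5 x [0.02, -0.01, 0.02, 0.0, -0.02, -0.01]
5 x [0.03, -0.0, 0.02, 0.0, 0.0, 0.0]
5 x [0.03, 0.0, 0.02, 0.0, 0.0, 0.0]
```

Call:
send_rows(commands=[[[0.03,0,0.02,0,0,0],[0.03,0,0.02,0,0,0],[0.03,0,0.02,0,0,0]]])

```text
time_s: 14.37
eef_pos: [0.46, -0.098, 0.25]
eef_rot: [0.289, 0.402, 0.859, -0.133]
wrist_force: [1.1, -4.9, 9.7]
opening: 0.218
grasp_force: 61.1
```

Run:
```python
from h import *
st()
```

```text
t 14.3667 seat-hinge [-0.129   0.001   0.0405] theta~ 0.982 rad 0.1352 F along pull 12.22 F pole xyz [11.99 -2.23  2.54] pitch 0.992
```

Call:
send_rows(commands=[[[0.02,0,0.015,0,0,0],[0,0,0,0,0,0]]])

```text
time_s: 14.53
eef_pos: [0.46, -0.0979, 0.2495]
eef_rot: [0.289, 0.402, 0.859, -0.133]
wrist_force: [1.2, -3.8, 8.3]
opening: 0.217
grasp_force: 61.1
```

Call:
send_rows(commands=[[[0.02,0,0.015,0,0,0],[0,0,0,0,0,0]]])

```text
time_s: 14.7
eef_pos: [0.46, -0.0979, 0.249]
eef_rot: [0.289, 0.402, 0.858, -0.133]
wrist_force: [2.3, -4.2, 9.7]
opening: 0.219
grasp_force: 61.2
```

Run:
```python
from h import *
st()
```

```text
t 14.7 seat-hinge [-0.129   0.0011  0.0398] theta~ 0.987 rad 0.135 F along pull 12.29 F pole xyz [12.13 -0.88  2.3 ] pitch 0.993
```

Call:
send_rows(commands=[[[0.02,0,0.015,0,0,0],[0,0,0,0,0,0]]])

```text
time_s: 14.87
eef_pos: [0.4598, -0.0977, 0.2483]
eef_rot: [0.289, 0.402, 0.858, -0.133]
wrist_force: [1.9, -4.0, 9.6]
opening: 0.216
grasp_force: 61.1
```

Call:
send_rows(commands=[[[0.02,0,0.015,0,0,0],[0,0,0,0,0,0]]])

```text
time_s: 15.03
eef_pos: [0.4594, -0.0973, 0.2472]
eef_rot: [0.289, 0.402, 0.859, -0.133]
wrist_force: [2.0, -3.0, 7.2]
opening: 0.216
grasp_force: 61.0
```

Run:
```python
from h import *
st()
```

```text
t 15.0333 seat-hinge [-0.1298  0.001   0.0378] theta~ 1.003 rad 0.1352 F along pull 9.57 F pole xyz [ 9.43 -0.36  1.87] pitch 0.992
```

Call:
send_rows(commands=[[[0.015,0,0.01,0,0,0],[0,0,0,0,0,0]]])

```text
time_s: 15.2
eef_pos: [0.459, -0.097, 0.2462]
eef_rot: [0.288, 0.402, 0.859, -0.133]
wrist_force: [2.2, -2.1, 6.8]
opening: 0.22
grasp_force: 60.9
```

Call:
send_rows(commands=[[[0.015,0,0.01,0,0,0],[0,0,0,0,0,0]]])

```text
time_s: 15.37
eef_pos: [0.4586, -0.0966, 0.2453]
eef_rot: [0.288, 0.402, 0.859, -0.133]
wrist_force: [1.6, -2.6, 4.4]
opening: 0.217
grasp_force: 60.7
```

Run:
```python
from h import *
st()
```

```text
t 15.3667 seat-hinge [-0.1309  0.0007  0.0355] theta~ 1.022 rad 0.1356 F along pull 6.66 F pole xyz [ 6.74 -0.47  0.82] pitch 0.99
```

Call:
send_rows(commands=[[[0.015,0,0.01,0,0,0],[0,0,0,0,0,0]]])

```text
time_s: 15.53
eef_pos: [0.4579, -0.0962, 0.2439]
eef_rot: [0.287, 0.402, 0.859, -0.133]
wrist_force: [1.5, -2.0, 2.0]
opening: 0.22
grasp_force: 60.5
```

Call:
send_rows(commands=[[[0.015,0,0.01,0,0,0],[0,0,0,0,0,0]]])

```text
time_s: 15.7
eef_pos: [0.4573, -0.0957, 0.2426]
eef_rot: [0.286, 0.402, 0.86, -0.133]
wrist_force: [1.7, -1.2, -0.5]
opening: 0.212
grasp_force: 60.3
```

Run:
```python
from h import *
st()
```

```text
t 15.7 seat-hinge [-0.1325  0.0003  0.0323] theta~ 1.047 rad 0.1363 F along pull 1.65 F pole xyz [ 2.11  0.52 -1.  ] pitch 0.987
```

Call:
send_rows(commands=[[[0.015,0,0.01,0,0,0],[0,0,0,0,0,0]]])

```text
time_s: 15.87
eef_pos: [0.457, -0.0955, 0.2418]
eef_rot: [0.286, 0.402, 0.86, -0.133]
wrist_force: [0.8, -0.8, -0.9]
opening: 0.22
grasp_force: 60.2
```

Call:
send_rows(commands=[[[0.015,0,0.01,0,0,0],[0,0,0,0,0,0]]])

```text
time_s: 16.03
eef_pos: [0.4569, -0.0955, 0.2414]
eef_rot: [0.286, 0.402, 0.859, -0.133]
wrist_force: [-0.5, -0.5, -2.4]
opening: 0.218
grasp_force: 60.2
```

Run:
```python
from h import *
st()
```

```text
t 16.0333 seat-hinge [-1.329e-01  1.000e-04  3.100e-02] theta~ 1.057 rad 0.1365 F along pull -0.69 F pole xyz [-0.54 -0.7  -0.51] pitch 0.986
```

Force has dropped to zero, well below the spring's 2–4 N, so the stay seems to have clicked. I back off a few millimetres and check that the flap stays.

Call:
send_rows(commands=[[[-0.05,0,-0.035,0,0,0],[-0.05,0,-0.035,0,0,0],[-0.05,0,-0.035,0,0,0],[0,0,0,0,0,0],[0,0,0,0,0,0]]])

```text
time_s: 16.45
eef_pos: [0.4587, -0.0972, 0.2478]
eef_rot: [0.287, 0.402, 0.859, -0.133]
wrist_force: [-0.7, -0.2, -2.4]
opening: 0.215
grasp_force: 60.2
```

Run:
```python
from h import *
st(); p=imaging.camera("scene"); e=proj(p,[poleT()[0]+poleT()[1]@SEAT])[0]; print(e)
x0,y0=int(e[0])-60,int(e[1])-60; im=p["image"][y0:y0+120,x0:x0+150]; cv2.imwrite("pics/i.png",cv2.resize(im,None,fx=5,fy=5,interpolation=cv2.INTER_CUBIC)); print(x0,y0,((e-[x0,y0])*5).round())
f=models.regions_of(p,"flap")
if f:
    W=regw(p,f[0]["region"]); q=(W-HINGE)@polerot(LY,0); a=np.arctan2(-q[:,0],q[:,2]); k=(q[:,2]>.02)&(np.hypot(q[:,0],q[:,2])>.08)&(abs(q[:,1])<.11); print("flap cloud angle",np.percentile(a[k],[10,50,90]).round(3),k.sum())
```

```text
t 16.45 seat-hinge [-0.1304  0.0005  0.0377] theta~ 1.005 rad 0.1358 F along pull -0.75 F pole xyz [-0.75 -0.7  -0.11] pitch 0.989
[307.34350691 204.52443197]
247 144 [302. 303.]
flap cloud angle [0.613 1.033 1.059] 2105
```

View pics/i.png

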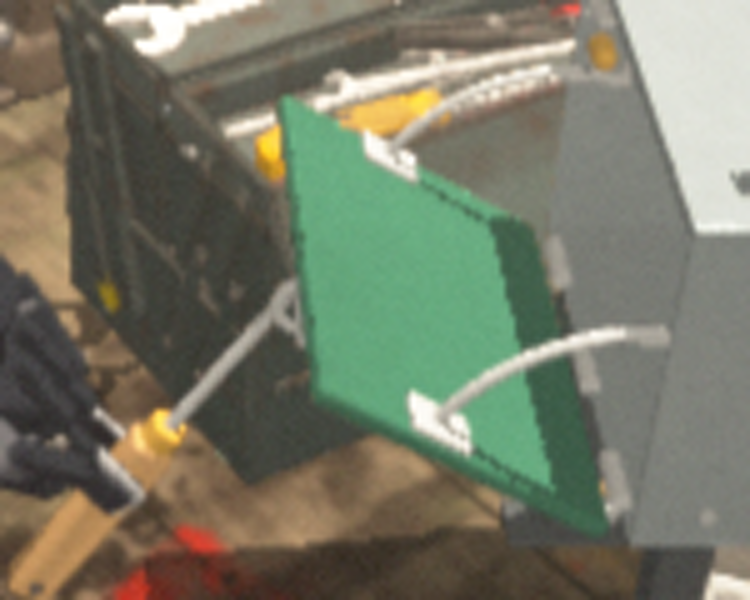

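The picture shows the flap down, with the stay arms out and the hook slack in the ring at (290,300). The flap angle is about 1.02 and there is no load, so it holds by itself. I withdraw the hook sideways.

Call:
send_rows(commands=[[[0,0.15,0,0,0,0],[0,0.2,0,0,0,0],[0,0.2,0,0,0,0],[0,0,0,0,0,0]]])

```text
time_s: 16.88
eef_pos: [0.4724, -0.0859, 0.2478]
eef_rot: [0.287, 0.402, 0.859, -0.133]
wrist_force: [1.1, 0.3, -1.8]
opening: 0.218
grasp_force: 60.2
```

Call:
send_rows(commands=[[[0,0.2,0,0,0,0],[0,0.25,0,0,0,0],[0,0.25,0,0,0,0],[0,0.25,0,0,0,0],[0,0.1,0,0,0,0],[0,0,0,0,0,0]]])

```text
time_s: 17.38
eef_pos: [0.4962, -0.0657, 0.2477]
eef_rot: [0.287, 0.402, 0.859, -0.133]
wrist_force: [-0.5, 0.5, -2.2]
opening: 0.222
grasp_force: 60.3
```

Run:
```python
from h import *
st(); P,rp,o=poleT(); print(o["q"].round(2))
p=imaging.camera("scene")
f=models.regions_of(p,"flap")
W=regw(p,f[0]["region"]); q=(W-HINGE)@polerot(LY,0); a=np.arctan2(-q[:,0],q[:,2]); k=(q[:,2]>.02)&(np.hypot(q[:,0],q[:,2])>.08)&(abs(q[:,1])<.11); print("flap cloud angle",np.percentile(a[k],[10,50,90]).round(3),k.sum())
s=P+rp@SEAT
Z=np.array([0,0,1.]); D=np.array([0,0,1.])
s1=s-.08*LX+.02*Z; s0=PO+polerot(PY,0)@SEAT
gos([(s1,LY,.99),(s0+.12*Z,PY,0),(s0+.02*Z,PY,0),(s0+.003*Z,PY,0)])
```

```text
t 17.3833 seat-hinge [-0.1304  0.0497  0.0377] theta~ 1.005 rad 0.1357 F along pull -0.72 F pole xyz [-0.84 -0.03  0.28] pitch 0.989
[-0.27  0.16  2.07 -0.8   0.49 -0.33]
flap cloud angle [0.608 1.033 1.059] 2090
3 x [0.58, 0.01, -0.71, 0.0, -0.01, -0.01]
10 [[-0.48, -0.18, 0.26, -0.02, 0.99, -0.13], [-0.5, -0.19, 0.21, -0.02, 0.99, -0.13], [-0.52, -0.19, 0.16, -0.02, 0.99, -0.13], [-0.53, -0.2, 0.11, -0.02, 0.99, -0.13], [-0.54, -0.21, 0.06, -0.02, 0.99, -0.13], [-0.54, -0.22, 0.0, -0.02, 0.99, -0.13], [-0.53, -0.22, -0.05, -0.02, 0.99, -0.13], [-0.52, -0.23, -0.1, -0.02, 0.99, -0.13], [-0.51, -0.24, -0.15, -0.02, 0.99, -0.13], [-0.49, -0.24, -0.2, -0.02, 0.99, -0.13]]
4 x [-0.28, 0.0, 0.78, 0.0, 0.0, 0.0]
1 x [-0.19, 0.0, 0.53, 0.0, 0.0, 0.0]
```

The hook is out and the flap stays at the same angle. I lay the pole a little nearer the robot than before, to clear the open flap and the vise.

```bash
cat >> h.py <<'E'
PO2=np.array([.417,-.121,0])
E
python3 - <<'E'
from h import *
P,rp,o=poleT(); s=P+rp@SEAT; Z=np.array([0,0,1.]); s0=PO2+polerot(PY,0)@SEAT
a=s-.03*LX; b=a-.085*LYV
gos([(a,LY,.99),(b,LY,.99),(s0+.12*Z,PY,0),(s0+.02*Z,PY,0)])
# clearance check at lay points
t=P; p=imaging.camera("top"); W=regw(p,np.ones(p["depth"].shape,bool))
rp=polerot(PY,0)
for name,z in (("on bench",.0),):
    q=(W-PO2)@rp; k=(q[:,0]>-.1)&(q[:,0]<.18)&(abs(q[:,1]+.01)<.05)&(W[:,2]>.012)&(W[:,2]<.2); print(name,k.sum(), W[k][:8].round(3).tolist())
E
```

```text
1 x [0.81, -0.01, -0.59, 0.01, -0.02, -0.02]
3 x [0.0, -0.94, 0.0, 0.0, 0.0, 0.0]
10 [[-0.33, -0.0, 0.07, -0.02, 0.99, -0.13], [-0.34, -0.01, 0.03, -0.02, 0.99, -0.13], [-0.34, -0.01, -0.0, -0.02, 0.99, -0.13], [-0.34, -0.02, -0.03, -0.02, 0.99, -0.13], [-0.33, -0.02, -0.07, -0.02, 0.99, -0.13], [-0.32, -0.03, -0.1, -0.02, 0.99, -0.13], [-0.31, -0.03, -0.13, -0.02, 0.99, -0.13], [-0.3, -0.03, -0.16, -0.02, 0.99, -0.13], [-0.28, -0.04, -0.19, -0.02, 0.99, -0.13], [-0.26, -0.04, -0.22, -0.02, 0.99, -0.13]]
4 x [-0.28, 0.0, 0.78, 0.0, 0.0, 0.0]
on bench 81 [[0.514, -0.156, 0.159], [0.511, -0.154, 0.164], [0.508, -0.152, 0.172], [0.508, -0.154, 0.164], [0.505, -0.149, 0.171], [0.505, -0.151, 0.168], [0.506, -0.154, 0.167], [0.503, -0.147, 0.175]]
```

Run:
```python
from h import *
P,rp,o=poleT(); s=P+rp@SEAT; Z=np.array([0,0,1.]); s0=PO2+polerot(PY,0)@SEAT
a=s-.03*LX; b=a-.085*LYV-.04*LX
gos([(a,LY,.99,2),(b,LY,.99,4),(s0+.12*Z,PY,0,12),(s0+.02*Z,PY,0,4)])
```

```text
2 x [0.4, -0.01, -0.3, 0.0, -0.01, -0.01]
4 x [0.27, -0.71, -0.2, 0.0, 0.0, 0.0]
12 [[-0.37, -0.0, 0.12, -0.02, 0.82, -0.11], [-0.37, -0.01, 0.09, -0.02, 0.82, -0.11], [-0.38, -0.01, 0.06, -0.02, 0.82, -0.11], [-0.38, -0.02, 0.03, -0.02, 0.82, -0.11], [-0.38, -0.02, -0.0, -0.02, 0.82, -0.11], [-0.38, -0.02, -0.04, -0.02, 0.82, -0.11], [-0.38, -0.03, -0.07, -0.02, 0.82, -0.11], [-0.37, -0.03, -0.1, -0.02, 0.82, -0.11], [-0.36, -0.04, -0.13, -0.02, 0.82, -0.11], [-0.35, -0.04, -0.16, -0.02, 0.82, -0.11], [-0.33, -0.04, -0.19, -0.02, 0.82, -0.11], [-0.32, -0.05, -0.21, -0.02, 0.82, -0.11]]
4 x [-0.28, 0.0, 0.78, 0.0, 0.0, 0.0]
```

Call:
send_rows(commands=[[[0.4,0,-0.3,0,0,0],[0.4,0,-0.3,0,0,0],[0.27,-0.71,-0.2,0,0,0],[0.27,-0.71,-0.2,0,0,0],[0.27,-0.71,-0.2,0,0,0],[0.27,-0.71,-0.2,0,0,0],[0,0,0,0,0,0]]])

```text
time_s: 18.12
eef_pos: [0.3811, -0.0669, 0.2457]
eef_rot: [0.285, 0.403, 0.859, -0.134]
wrist_force: [-0.1, 0.5, -2.0]
opening: 0.217
grasp_force: 60.2
```

Call:
send_rows(commands=[[[-0.37,0,0.12,-0.02,0.82,-0.11],[-0.37,-0.01,0.09,-0.02,0.82,-0.11],[-0.38,-0.01,0.06,-0.02,0.82,-0.11],[-0.38,-0.02,0.03,-0.02,0.82,-0.11],[-0.38,-0.02,0,-0.02,0.82,-0.11],[-0.38,-0.02,-0.04,-0.02,0.82,-0.11]]])

```text
time_s: 18.62
eef_pos: [0.4242, -0.1157, 0.27]
eef_rot: [0.077, 0.394, 0.915, -0.041]
wrist_force: [0.3, -0.2, -2.8]
opening: 0.216
grasp_force: 60.2
```

Call:
send_rows(commands=[[[-0.38,-0.03,-0.07,-0.02,0.82,-0.11],[-0.37,-0.03,-0.1,-0.02,0.82,-0.11],[-0.36,-0.04,-0.13,-0.02,0.82,-0.11],[-0.35,-0.04,-0.16,-0.02,0.82,-0.11],[-0.33,-0.04,-0.19,-0.02,0.82,-0.11],[-0.32,-0.05,-0.21,-0.02,0.82,-0.11],[0,0,0,0,0,0]]])

```text
time_s: 19.2
eef_pos: [0.4661, -0.1679, 0.2943]
eef_rot: [-0.146, 0.363, 0.918, 0.058]
wrist_force: [-0.4, -0.1, -2.4]
opening: 0.214
grasp_force: 60.3
```

Run:
```python
from h import *
P,rp,o=poleT(); Z=np.array([0,0,1.]); s0=PO2+polerot(PY,0)@SEAT; print(P,np.arcsin(rp[2,0]),np.arcsin(rp[2,1]),o["wrist_force"],o["torque"])
p=imaging.camera("scene"); e=proj(p,[P+rp@np.array(v) for v in [(-.075,0,.012),(.16,0,.012),(.157,-.04,.012)]]); c=e.mean(0).astype(int); print((e-[c[0]-75,c[1]-60])*5)
cv2.imwrite("pics/j.png",cv2.resize(p["image"][c[1]-60:c[1]+60,c[0]-75:c[0]+75],None,fx=5,fy=5,interpolation=cv2.INTER_CUBIC))
gos([(s0+.02*Z,PY,0)])
```

```text
[ 0.41864027 -0.12322381  0.12101064] 0.028962976467586873 0.000990772397061346 [-0.37790414 -0.089031   -2.439124  ] [-0.13944125 -0.20031745  0.04880166]
[[ 37.91995414 324.22696034]
 [545.66110093 258.91482347]
 [555.28136807 321.2865414 ]]
4 x [-0.3, 0.01, 0.8, 0.01, 0.08, -0.01]
```

View pics/j.png

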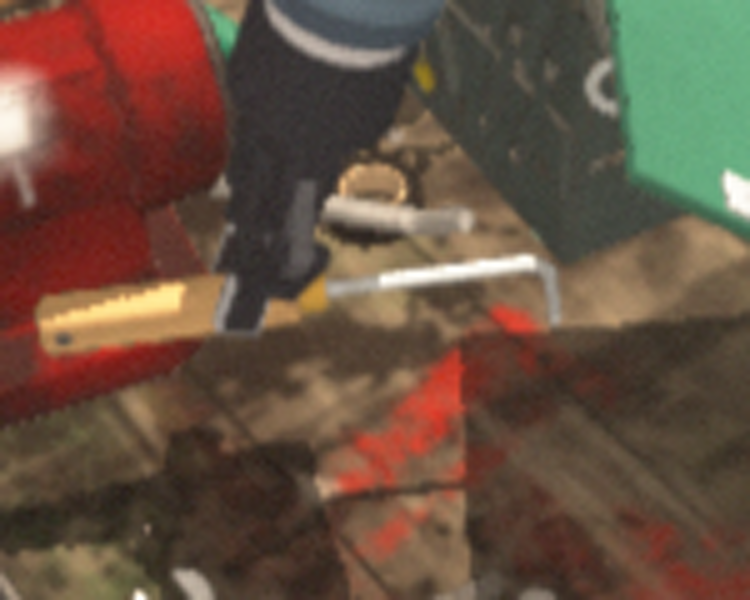

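The pole is free and matches the prediction (bend about (548,262), handle end about (45,325)). The flap stays down. I lower it.

Call:
send_rows(commands=[[[-0.3,0.01,0.8,0.01,0.08,0],[-0.3,0.01,0.8,0.01,0.08,0],[-0.3,0.01,0.8,0.01,0.08,0],[-0.3,0.01,0.8,0.01,0.08,0],[-0.1,0,0.2,0,0,0],[-0.05,0,0.1,0,0,0],[0,0,0,0,0,0],[0,0,0,0,0,0]]])

```text
time_s: 19.92
eef_pos: [0.469, -0.1679, 0.1824]
eef_rot: [-0.16, 0.361, 0.917, 0.062]
wrist_force: [0.2, -0.3, -1.9]
opening: 0.22
grasp_force: 60.1
```

Run:
```python
from h import *
P,rp,o=poleT(); Z=np.array([0,0,1.]); print(P,np.arcsin(rp[2,0]),np.arcsin(rp[2,1]),o["wrist_force"],o["torque"])
gos([(P+polerot(PY,0)@SEAT-P[2]*Z,PY,0,6)])
```

```text
[ 0.41723657 -0.12024121  0.01110414] -0.0005693274649138818 -0.002472936049013759 [ 0.23929267 -0.26269292 -1.90818329] [-0.23912855 -0.18246535  0.0218877 ]
6 x [-0.02, -0.0, 0.06, -0.0, -0.0, -0.01]
```

Call:
send_rows(commands=[[[-0.02,0,0.06,0,0,0],[-0.02,0,0.06,0,0,0],[-0.02,0,0.06,0,0,0],[-0.02,0,0.06,0,0,0],[-0.02,0,0.06,0,0,0],[0,0,0,0,0,0]]])

```text
time_s: 20.42
eef_pos: [0.4681, -0.1675, 0.1713]
eef_rot: [-0.162, 0.361, 0.916, 0.062]
wrist_force: [-1.5, -0.3, -2.2]
opening: 0.22
grasp_force: 60.1
```

Call:
send_rows(commands=[[[-0.01,0,0.03,0,0,0],[0,0,0,0,0,0]]])

```text
time_s: 20.58
eef_pos: [0.4682, -0.1676, 0.1705]
eef_rot: [-0.162, 0.361, 0.916, 0.062]
wrist_force: [0.4, -0.9, -1.7]
opening: 0.218
grasp_force: 60.1
```

Call:
send_rows(commands=[[[-0.01,0,0.03,0,0,0],[-0.01,0,0.03,0,0,0],[0,0,0,0,0,0]]])

```text
time_s: 20.83
eef_pos: [0.4684, -0.1677, 0.1701]
eef_rot: [-0.162, 0.361, 0.916, 0.062]
wrist_force: [-2.6, 1.4, 11.6]
opening: 0.219
grasp_force: 61.7
```

Call:
send_rows(commands=[[[0,0,0.02,0,0,0],[0,0,0,0,0,0]]])

```text
time_s: 21.0
eef_pos: [0.4684, -0.1676, 0.1701]
eef_rot: [-0.162, 0.361, 0.916, 0.062]
wrist_force: [-2.9, 1.0, 16.1]
opening: 0.219
grasp_force: 62.4
```

Call:
send_rows(commands=[[[0,0,-0.07,0,0,0],[0,0,0,0,0,0]]])

```text
time_s: 21.17
eef_pos: [0.4689, -0.1681, 0.1707]
eef_rot: [-0.161, 0.361, 0.916, 0.062]
wrist_force: [0.7, 0.4, -1.9]
opening: 0.219
grasp_force: 60.2
```

Call:
send_rows(commands=[[[0,0,0,0,0,0],[0,0,0,0,0,0],[0,0,0,0,0,0],[0,0,0,0,0,0]]], jaw=0.5)

```text
time_s: 21.5
eef_pos: [0.4686, -0.1678, 0.1701]
eef_rot: [-0.162, 0.361, 0.916, 0.062]
wrist_force: [0.0, 0.2, 0.6]
opening: 0.498
grasp_force: 0.0
```

Call:
send_rows(commands=[[[0,0,0,0,0,0],[0.02,0,-0.15,0,0,0],[0.15,0,-0.4,0,0,0],[0.3,0,-0.8,0,0,0],[0.3,0,-0.8,0,0,0],[0.3,0,-0.8,0,0,0],[0.3,0,-0.8,0,0,0],[0,0,0,0,0,0]]])

```text
time_s: 22.17
eef_pos: [0.4703, -0.1684, 0.2962]
eef_rot: [-0.157, 0.361, 0.917, 0.061]
wrist_force: [0.5, -0.5, 0.3]
opening: 0.499
grasp_force: 0.0
```

Run:
```python
from h import *
p=imaging.camera("scene"); cv2.imwrite("pics/k.png",p["image"])
for n in ["hook_pole","flap","mug","spanner","tape","nut","bolt"]:
    for r in models.regions_of(p,n)[:1]:
        w=regw(p,r["region"]); print(n,round(r["confidence"],2),np.median(w,0).round(3),np.percentile(w,2,0).round(3),np.percentile(w,98,0).round(3))
```

```text
hook_pole 0.59 [ 0.418 -0.129  0.018] [ 0.36  -0.241  0.002] [ 0.525 -0.075  0.027]
flap 0.73 [ 0.586 -0.3    0.243] [ 0.495 -0.398  0.196] [ 0.708 -0.197  0.292]
mug 0.57 [ 0.399 -0.398  0.032] [ 0.346 -0.44   0.003] [ 0.445 -0.364  0.062]
spanner 0.7 [ 0.353 -0.249  0.005] [ 0.338 -0.357  0.   ] [ 0.367 -0.149  0.009]
tape 0.63 [ 0.634 -0.047  0.016] [ 0.595 -0.075  0.002] [ 0.646 -0.031  0.021]
nut 0.65 [ 0.421 -0.257  0.012] [ 0.401 -0.269  0.003] [ 0.451 -0.243  0.019]
bolt 0.5 [ 0.421 -0.257  0.012] [ 0.401 -0.269  0.003] [ 0.451 -0.243  0.019]
```

View pics/k.png

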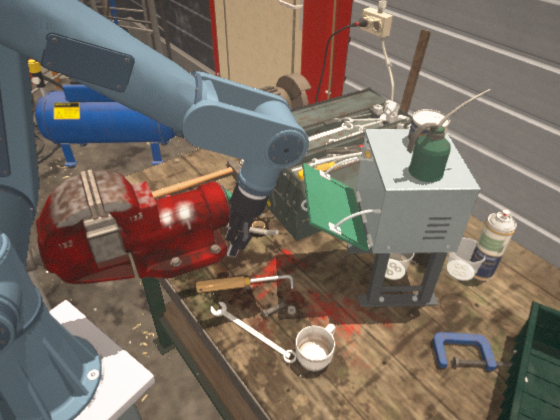

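The picture shows the pole lying flat at (245,283), the flap locked down at (335,205), everything else where it was, and the gripper clear. I hand in.

```bash
python3 -c "
from bench import ctrl; print(ctrl.hand_in())"
```

```text
the job is handed in; nothing more can be done
None
```

The job is handed in: the flap is down and held by its stay, measured pull peaked near 12 N (ring limit 22 N), the hook is out, and the pole lies flat about 4 cm nearer the robot than before with the mug and other things in place.

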